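Load micropipettes into a UV decontamination chamber and start the cycle

ROBOT

A 6-joint arm with a two-finger parallel gripper is mounted at the origin on a cart in front of the work surface, level with it; the furniture and walls round the work are solid. World frame = base frame: x ahead of the robot, y to its left, z up, the work surface at z = 0. Lengths are in mm, angles in rad, forces in N, time in s.
With the tool pointing down it reaches from about 350 to 725 mm from the base axis. Payload 4.3 kg.
Tool frame: the origin (TCP) lies between the finger pads; the fingertips stand 25 mm ahead of it and the grasp point (between the pads) lies 6 mm ahead of it (robot.tips_ahead is the distance from the TCP to the fingertips, in mm); z points along the fingers, y is the line along which they close (so a half turn about z gives the same grasp; the last joint's range is limited). The gripper opens to 85 mm and grips with 20 to 120 N. Pads are 22 mm wide; open, the fingers measure 114 mm over their backs; the gripper's body (76 mm by 85 mm) begins 54 mm behind the grasp point. The pads swing forward as they close: fully open they stand 13 mm farther back than shut.
Start: joints at [-0.11, 0.377, 0.081, 1.274, 0, 1.46], TCP at [575.034, 0.002, 256.329] pointing down, gripper open.
Joint ranges: [-2.72, 2.72], [-0.84, 1.66], [-1.02, 1.22], [-1.77, 2.12], [-1.37, 1.28], [-3.14, 3.14]. Speed limits (rad/s): [2.57, 2.57, 3.14, 3.14, 3.14, 3.14].

INTERFACE

Orientations are given as a unit quaternion [x, y, z, w].
In Python, from station import robot, optics, claw, ticket gives the robot as it stands (robot), with the cameras (optics), the gripper (claw) and the job (ticket). Calls block until the motion is done:
- robot.move_pose(position, orientation): joint-space move of the TCP to a pose.
- robot.line_to(position, velocity=150, frame=None): straight line of the TCP; frame=None keeps the orientation; velocity is the mean speed in mm/s.
- robot.move_j(angles): joint-space move.
- claw.set_gripper(opening, effort=None): finger opening in mm; effort is the grip in N (None keeps the last); returns when the fingers have stopped.
- robot.wait(seconds).
- robot.inverse_kinematics(position, orientation): joint angles nearest the present ones, or None.
- optics.grab_frame(name): name is "scene" or "side" or "wrist"; returns (picture, depth): 480x640x3 uint8, blue, green, red; 480x640 float32, mm along the optical axis (not along the pixel's ray), 0 where there is no reading.
- optics.get_calibration(name): a dict with "K" (3x3 intrinsics, pixels), "xyz" and "orientation" of the camera in the world; the wrist camera has in their place "tool_from_camera" (4x4, takes a point from camera to tool coordinates, whose origin is the TCP and whose axes are the flange's). Camera axes: x right, y down, z forward; pixel columns grow to the right and rows downward; lengths in mm; the calibration is good to about 2 mm. A picture is of the moment at which its call begins: read the wrist's pose just before it. get_calibration takes no time and is no camera call.
A pose or a line that the arm cannot do raises robot.Unreachable and nothing moves.
- ticket.finish_job(): hands the job in; it is judged then, once.
Readings, each from a call of its own:
- robot.get_t(): time.
- robot.get_joints(): joint angles.
- robot.get_joint_vel(): joint speeds.
- robot.get_joint_torque(): joint torques, N m.
- robot.get_position(): TCP position.
- robot.get_tcp_rot(): TCP orientation.
- robot.get_contact_force(): force on the tool from outside, world axes, zero at the start.
- robot.get_ft_torque(): the same for the moment, N m.
- robot.get_opening(): finger opening in mm.
- robot.get_grip_force(): force on a finger pad.
Only numpy, scipy, OpenCV 4.12 (cv2) and the standard library are available. Lean on these libraries where they do the work, as an engineer would, in place of code of your own. Each camera call takes 0.05 s, during which the arm holds its last target. There are 200 camera calls.

TASK

Decontaminate the pipettes lying side by side on the free bench to the left of the UV chamber: pull up the spring index plunger on its amber cover, slide the cover all the way open, and lay every one of these pipettes flat inside. Slide the cover fully shut until the plunger pin drops home and locks it, and only then press the green start button all the way down and let it go. Leave everything else, other pipettes included, where it is.

Things in the scene. Friction and masses are not known exactly. Their poses are not given: they have to be found in the camera images.
- uv_chamber: bench UV chamber, white, fixed, 387 mm deep, 424 mm wide with the dark console on its right. Origin on the bench; +x away from its front (the way the cover opens), y to its left, z up. Inside of the tray x -170 to +18, y -140 to +140, floor z 42, rim z 74 mm; amber cover over it, underside z 77, top 82 to 84 mm; closed housing behind it, 74 mm high
- chamber_floor (a point): middle of the chamber's floor (188 mm along x, 280 mm along y), axes as uv_chamber; 32 mm below the rim, 35 mm below the underside of the cover
- cover (a joint): see-through amber sliding cover, m: 0 = fully shut (stop), 0.200 = fully open (stop), along +x of uv_chamber. About 2 N of drag. The plunger pin locks it at both ends; with the pin out of its hole it can be slid by the plunger knob
- plunger (a joint): spring index plunger on the cover, m: 0 = pin home, cover locked; grows as the knob is pulled up; 0.010 = pin just clear of its hole, 0.014 = upper stop. Spring 4.5 N at 0 to 9 N at the stop. Let go between the ends it rests at about 0.010 with its pin riding on the rail; at either end of the travel it drops into the hole there by itself
- plunger_knob (a point): middle of the plunger's black mushroom knob (26 mm across, from 15 mm below to 14 mm above this point), which moves with cover and plunger; with the cover shut and the pin home at x -163, y -156, z 113 mm of uv_chamber. Nothing stands within 60 mm of it at its height
- start_button (a joint): green start button, m: 0 = released, 0.006 = fully down; spring, 5 N fully down, comes back by itself
- start_button_top (a point): centre of the top of the green start button (30 mm across, in a 46 mm aluminium collar whose top is 10 mm lower when the button is released) on the console of the chamber; pressed straight down
- pipette_a: micropipette lying left of the UV chamber, 246 mm long, black with a green band; may be absent. Origin: mid-length, underside; y along it to its push button end, z up. Dark handle 23 mm wide, 23 mm high, y -31 to +72 mm, its middle line at x = -8.5 mm; then a 31 mm wide collar to y = +95; towards -y a 16 mm barrel and a 6 mm tip. Grip across the handle at x = -8.5, y = +20 mm (balance point)
- pipette_b: micropipette lying left of the UV chamber, 246 mm long, black with a green band; may be absent. Origin: mid-length, underside; y along it to its push button end, z up. Dark handle 23 mm wide, 23 mm high, y -31 to +72 mm, its middle line at x = -8.5 mm; then a 31 mm wide collar to y = +95; towards -y a 16 mm barrel and a 6 mm tip. Grip across the handle at x = -8.5, y = +20 mm (balance point)
- pipette_c: micropipette lying left of the UV chamber, 246 mm long, black with a green band; may be absent. Origin: mid-length, underside; y along it to its push button end, z up. Dark handle 23 mm wide, 23 mm high, y -31 to +72 mm, its middle line at x = -8.5 mm; then a 31 mm wide collar to y = +95; towards -y a 16 mm barrel and a 6 mm tip. Grip across the handle at x = -8.5, y = +20 mm (balance point)
- pipette_d: micropipette lying left of the UV chamber, 246 mm long, black with a green band; may be absent. Origin: mid-length, underside; y along it to its push button end, z up. Dark handle 23 mm wide, 23 mm high, y -31 to +72 mm, its middle line at x = -8.5 mm; then a 31 mm wide collar to y = +95; towards -y a 16 mm barrel and a 6 mm tip. Grip across the handle at x = -8.5, y = +20 mm (balance point)
- tube_rack: bystander: green tube rack, 58 x 85 x 53 mm; origin centre of its underside
- wash_bottle: bystander: white squeeze bottle, 60 mm across, 166 mm tall, standing; origin centre of its underside
- bench_timer: bystander: white bench timer, 34 x 68 x 55 mm; origin centre of its underside

How it is judged (in metres and radians):
On the way, in this order (a step that is already met when the one before it is completed fails the run):
1. the index plunger is pulled clear of its hole (value of joint plunger above 0.009 m), for 0.1 s.
2. the cover is slid open (value of joint cover above 0.185 m), for 0.2 s.
3. every pipette lies in the chamber with the cover open (value of joint cover above 0.185 m and x of pipette_a in the frame of chamber_floor between -0.09 and 0.09 m and y of pipette_a in the frame of chamber_floor between -0.05 and 0.05 m and z of pipette_a in the frame of chamber_floor between -0.01 and 0.033 m and x of pipette_b in the frame of chamber_floor between -0.09 and 0.09 m and y of pipette_b in the frame of chamber_floor between -0.05 and 0.05 m and z of pipette_b in the frame of chamber_floor between -0.01 and 0.033 m and x of pipette_c in the frame of chamber_floor between -0.09 and 0.09 m and y of pipette_c in the frame of chamber_floor between -0.05 and 0.05 m and z of pipette_c in the frame of chamber_floor between -0.01 and 0.033 m and x of pipette_d in the frame of chamber_floor between -0.09 and 0.09 m and y of pipette_d in the frame of chamber_floor between -0.05 and 0.05 m and z of pipette_d in the frame of chamber_floor between -0.01 and 0.033 m), for 0.2 s.
4. the cover is fully shut again and locked by the plunger pin, with the pipettes inside (value of joint cover below 0.004 m and value of joint plunger below 0.002 m and x of pipette_a in the frame of chamber_floor between -0.09 and 0.09 m and y of pipette_a in the frame of chamber_floor between -0.05 and 0.05 m and z of pipette_a in the frame of chamber_floor between -0.01 and 0.033 m and x of pipette_b in the frame of chamber_floor between -0.09 and 0.09 m and y of pipette_b in the frame of chamber_floor between -0.05 and 0.05 m and z of pipette_b in the frame of chamber_floor between -0.01 and 0.033 m and x of pipette_c in the frame of chamber_floor between -0.09 and 0.09 m and y of pipette_c in the frame of chamber_floor between -0.05 and 0.05 m and z of pipette_c in the frame of chamber_floor between -0.01 and 0.033 m and x of pipette_d in the frame of chamber_floor between -0.09 and 0.09 m and y of pipette_d in the frame of chamber_floor between -0.05 and 0.05 m and z of pipette_d in the frame of chamber_floor between -0.01 and 0.033 m), for 0.3 s.
5. the start button is pressed fully down with the cover shut and locked (value of joint start_button above 0.005 m and value of joint cover below 0.004 m and value of joint plunger below 0.002 m), for 0.05 s.
At the end, for the whole second after the job is handed in: every pipette present lies at rest in the chamber (its origin within 90 mm along x and 50 mm along y of the middle of the floor and less than 33 mm above it), the cover is shut to within 4 mm, the plunger pin is home to within 2 mm, and the start button is released (less than 1.5 mm down) (all of step 4 and value of joint start_button below 0.0015 m and linear speed of each of pipette_a, pipette_b, pipette_c, pipette_d below 0.02 m/s); the robot touches nothing.
It fails at once if the start button is pressed while the cover is not shut and locked (value of joint start_button above 0.003 m and (value of joint cover above 0.006 m or value of joint plunger above 0.004 m)).
It fails at once if the green tube rack is moved more than 4 cm or knocked over (distance of tube_rack from where it was at the start of the episode above 0.04 m or angle between tube_rack's own z axis and vertical above 0.5 rad).
It fails at once if the squeeze bottle is moved more than 4 cm or knocked over (distance of wash_bottle from where it was at the start of the episode above 0.04 m or angle between wash_bottle's own z axis and vertical above 0.5 rad).
It fails at once if the bench timer is moved more than 4 cm or knocked over (distance of bench_timer from where it was at the start of the episode above 0.04 m or angle between bench_timer's own z axis and vertical above 0.5 rad).
Of pipette_a, pipette_b, pipette_c, pipette_d only 3 to 4 are there at a start; the rules pass over those that are not, and their reading is None.
At some moment in a run one of pipette_a, pipette_b, pipette_c, pipette_d may be knocked a few centimetres aside while the robot is not near it.
Once in a run the grip may slacken for a moment while it holds something.
It also fails if it takes over 208 s, if anything falls off the work surface, if the arm or the gripper's body presses on something with over 40 N, if the wrist force passes 120 N, or if a joint passes its speed limit or range.

## Working session

There is one attempt and no reset: what is moved stays moved. The work goes in short steps, each a Python script; the robot and the scene stay as the last script left them, time stands still between calls to the robot, and variables do not carry over. Pictures are saved under pics/ and viewed, at most 14 in all, crops included, and the job is handed in when it is done.

```bash
ls; mkdir -p pics; cat > h.py <<'E'
import numpy as np, cv2
from scipy.spatial.transform import Rotation as R
from station import robot, optics, claw, ticket
def cam(name):
    c=optics.get_calibration(name); K=np.array(c['K'])
    if name=='wrist':
        T=np.eye(4);T[:3,:3]=R.from_quat(robot.get_tcp_rot()).as_matrix();T[:3,3]=robot.get_position()
        T=T@np.array(c['tool_from_camera'])
    else:
        T=np.eye(4);T[:3,:3]=R.from_quat(c['orientation']).as_matrix();T[:3,3]=c['xyz']
    im,d=optics.grab_frame(name)
    return im,d,K,T
def cloud(d,K,T):
    v,u=np.mgrid[:d.shape[0],:d.shape[1]]
    p=np.stack([(u-K[0,2])/K[0,0]*d,(v-K[1,2])/K[1,1]*d,d],-1)
    p=p@T[:3,:3].T+T[:3,3]; p[d==0]=np.nan
    return p
def down(yaw):  # tool z down, tool y (closing line) at world angle yaw
    y=np.array([np.cos(yaw),np.sin(yaw),0]);z=np.array([0,0,-1.]);x=np.cross(y,z)
    return R.from_matrix(np.stack([x,y,z],1)).as_quat()
E
python3 - <<'E'
from h import *
for n in('scene','side'):
    im,d,K,T=cam(n); cv2.imwrite(f'pics/{n}0.png',im); np.savez(f'{n}0.npz',im=im,d=d,K=K,T=T); print(n,T.round(2).tolist())
print(robot.get_tcp_rot(),robot.get_t(), optics.get_calibration('wrist'))
E
```

```text
pics
station.py
scene [[0.62, -0.44, 0.65, -317.75], [-0.78, -0.36, 0.5, -692.83], [0.02, -0.82, -0.57, 837.82], [0.0, 0.0, 0.0, 1.0]]
side [[1.0, -0.04, 0.02, 492.18], [-0.04, -0.69, 0.73, -1358.91], [-0.02, -0.73, -0.69, 1336.93], [0.0, 0.0, 0.0, 1.0]]
[ 7.07120287e-01  7.07092698e-01 -5.65191451e-04 -7.04842692e-04] 0.1 {'K': array([[390.26081239,   0.        , 319.35323699],
       [  0.        , 390.26081239, 243.54055505],
       [  0.        ,   0.        ,   1.        ]]), 'tool_from_camera': array([[-5.22648822e-04, -9.60778409e-01, -2.77316743e-01,
         6.98681742e+01],
       [ 9.99999828e-01, -4.28465817e-04, -4.00221153e-04,
        -9.10994991e-01],
       [ 2.65703098e-04, -2.77316904e-01,  9.60778468e-01,
        -1.18508278e+02],
       [ 0.00000000e+00,  0.00000000e+00,  0.00000000e+00,
         1.00000000e+00]])}
```

View pics/scene0.png

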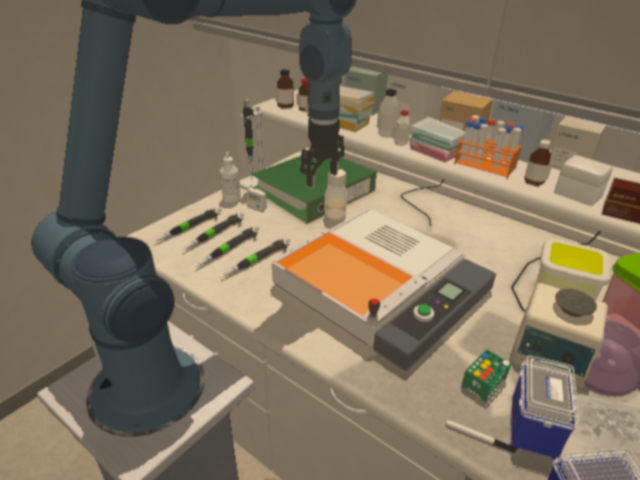

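View pics/side0.png

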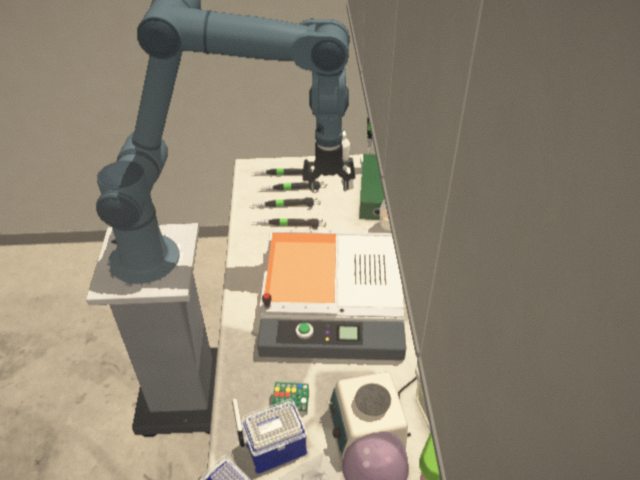

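The scene shows four pipettes left of the chamber (scene pixels about (187,226), (213,232), (227,247), (256,260)), with tips toward the robot. The knob is at (374,305) and the button at (424,312). I'll take closer wrist views next.

```bash
python3 - <<'E'
from h import *
z=np.load('scene0.npz'); P=cloud(z['d'],z['K'],z['T'])
for n,(u,v) in dict(p1=(187,226),p2=(213,232),p3=(227,247),p4=(256,260),knob=(374,303),btn=(424,310),cornL=(275,268),cornBack=(375,213),cornBR=(494,268)).items(): print(n,P[v,u].round())
for x,y,h in((500,260,400),(480,-60,400)):
    q=None
    for yaw in (np.pi/2,-np.pi/2):
        j=robot.inverse_kinematics([x,y,h],down(yaw)); print(yaw, None if j is None else np.round(j,2))
        if j is not None and q is None: q=yaw
    robot.move_pose([x,y,h],down(q))
    im,d,K,T=cam('wrist'); cv2.imwrite(f'pics/w{y}.png',im); np.savez(f'w{y}.npz',im=im,d=d,K=K,T=T)
print(robot.get_t())
E
```

```text
p1 [426. 392.  19.]
p2 [455. 311.  17.]
p3 [429. 223.  18.]
p4 [439. 119.  15.]
knob [ 387. -291.  127.]
btn [ 482. -365.   83.]
cornL [394.   4.  71.]
cornBack [770. -45.  75.]
cornBR [ 844. -396.    1.]
1.5707963267948966 [0.37 0.38 0.45 1.65 0.   0.37]
-1.5707963267948966 [ 0.37  0.38  0.45  1.65  0.   -2.77]
1.5707963267948966 [-0.26  0.2   0.2   1.58  0.   -0.26]
-1.5707963267948966 [-0.26  0.2   0.2   1.58  0.    2.89]
2.5917
```

View pics/w260.png

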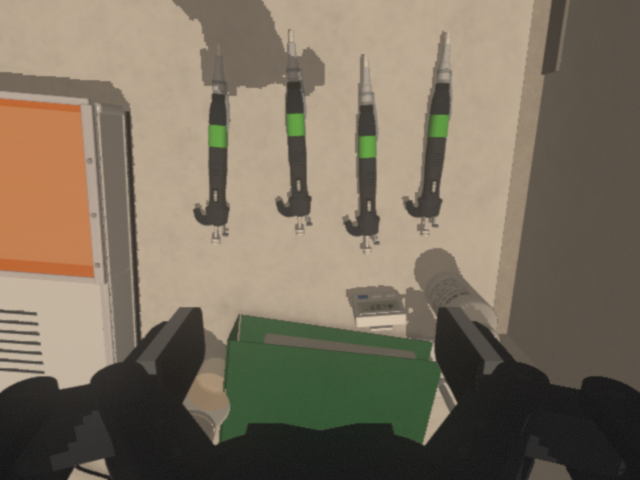

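View pics/w-60.png

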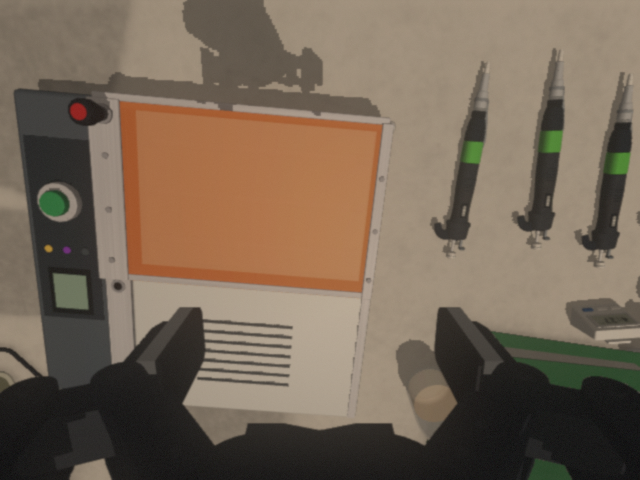

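The wrist views show four pipettes, hooks toward the chamber, at columns 217, 297, 367 and 437. The knob's red top is at (79,112), the button at (53,204), and the amber panel spans (120,103) to (385,290). Next I'll fit the poses numerically.

```bash
cat >> h.py <<'E'
def pipettes(im,d,K,T,box=None,h=3,minpx=800):
    """list of (origin xy, heading of local y, length)"""
    P=cloud(d,K,T); m=(P[...,2]>h)&(P[...,2]<40)
    if box is not None: m&=(P[...,0]>box[0])&(P[...,0]<box[1])&(P[...,1]>box[2])&(P[...,1]<box[3])
    n,L,S,_=cv2.connectedComponentsWithStats(m.astype(np.uint8))
    out=[]
    for i in range(1,n):
        if S[i,4]<minpx: continue
        k=L==i; p=P[k]; c=p[:,:2].mean(0)
        a=np.linalg.svd(p[:,:2]-c,full_matrices=False)[2][0]
        zz=p[:,2]; s=(p[:,:2]-c)@a
        # tip end is thin: heading toward wide end
        w=lambda q: np.ptp((p[q,:2]-c)@np.array([-a[1],a[0]]))
        if w(s<s.min()+60)>w(s>s.max()-60): a=-a
        for _ in range(3):
            b=np.array([a[1],-a[0]])      # local x
            s=(p[:,:2]-c)@a; t=(p[:,:2]-c)@b
            s0=(np.percentile(s,.1)+np.percentile(s,99.9))/2; top=s-s0
            ys=np.arange(-28,60,4); mid=[]
            for y in ys:
                q=(abs(top-y)<3)&(zz>8); mid.append((t[q].max()+t[q].min())/2)
            f=np.polyfit(ys,mid,1)
            a=a+f[0]*b; a/=np.linalg.norm(a)
        b=np.array([a[1],-a[0]])
        q=abs(top)<60
        out.append((c+a*s0+b*(f[1]+8.5),np.arctan2(a[1],a[0]),np.ptp(s),zz.max(),S[i,4]))
    return out
E
python3 - <<'E'
from h import *
z=np.load('w260.npz')
P=cloud(z['d'],z['K'],z['T']); print('bench z',np.nanmedian(P[150:160,240:270,2]),np.nanstd(P[150:160,240:270,2]))
for o in pipettes(z['im'],z['d'],z['K'],z['T'],box=(280,700,80,520)): print(o)
z=np.load('w-60.npz'); im=z['im']; P=cloud(z['d'],z['K'],z['T'])
for o in pipettes(z['im'],z['d'],z['K'],z['T'],box=(280,700,60,520)): print('  w-60',o)
hsv=cv2.cvtColor(im,cv2.COLOR_BGR2HSV)
m=cv2.inRange(hsv,(5,140,90),(20,255,255)); n,L,S,_=cv2.connectedComponentsWithStats(m); i=1+S[1:,4].argmax(); 
p=P[(L==i)]; print('cover z',np.nanpercentile(p[:,2],[5,50,95]))
p=p[np.isfinite(p[:,0])]
# intersect rays with plane z=83 
K,T=z['K'],z['T']
def ray(u,v,zz):
    r=T[:3,:3]@[(u-K[0,2])/K[0,0],(v-K[1,2])/K[1,1],1]; return T[:3,3]+r*(zz-T[2,3])/r[2]
v,u=np.nonzero(L==i); q=np.array([ray(a,b,83)[:2] for a,b in zip(u,v)],np.float32)
r=cv2.minAreaRect(q); print('rect',r, cv2.boxPoints(r).round(1).tolist())
red=(P[...,2]>105)&(P[...,2]<140); n,L,S,_=cv2.connectedComponentsWithStats(red.astype(np.uint8))
for i in range(1,n):
    if S[i,4]>60: k=L==i; t=P[k]; print('high',S[i],np.nanmin(t,0),np.nanmax(t,0), t[t[:,2]>122].mean(0))
g=cv2.inRange(hsv,(55,120,50),(85,255,255)); n,L,S,_=cv2.connectedComponentsWithStats(g)
for i in range(1,n):
    if S[i,4]>100: k=L==i; print('green',S[i],np.nanmedian(P[k],0))
E
```

```text
bench z 1.0495289426924614 0.9588618928116971
(array([438.67197029, 221.62977393]), np.float64(0.03010759472243413), np.float64(245.2526120831155), np.float64(26.411634138934232), np.int32(3232))
(array([440.07590819, 395.68861804]), np.float64(-0.04504443305783004), np.float64(248.41508262880154), np.float64(26.670130501693677), np.int32(3418))
(array([450.81877951, 122.87108999]), np.float64(-0.08724914446984192), np.float64(248.45531142132592), np.float64(26.611512480735257), np.int32(3270))
(array([464.8285474, 310.3254891]), np.float64(0.03655999048510123), np.float64(245.80197672130558), np.float64(26.214339790013184), np.int32(3126))Traceback (most recent call last):
  File "<stdin>", line 6, in <module>
  File "h.py", line 41, in pipettes
    q=(abs(top-y)<3)&(zz>8); mid.append((t[q].max()+t[q].min())/2)
                                         ~~~~~~~~^^
    return umr_maximum(a, axis, None, out, keepdims, initial, where)
ValueError: zero-size array to reduction operation maximum which has no identity
```

```bash
python3 - <<'E'
from h import *
z=np.load('w-60.npz'); im=z['im']; P=cloud(z['d'],z['K'],z['T'])
hsv=cv2.cvtColor(im,cv2.COLOR_BGR2HSV)
m=cv2.inRange(hsv,(5,140,90),(20,255,255)); n,L,S,_=cv2.connectedComponentsWithStats(m); i=1+S[1:,4].argmax(); 
p=P[(L==i)]; print('cover z',np.nanpercentile(p[:,2],[5,50,95]))
K,T=z['K'],z['T']
def ray(u,v,zz):
    r=T[:3,:3]@[(u-K[0,2])/K[0,0],(v-K[1,2])/K[1,1],1]; return T[:3,3]+r*(zz-T[2,3])/r[2]
v,u=np.nonzero(L==i); q=np.array([ray(a,b,83)[:2] for a,b in zip(u,v)],np.float32)
r=cv2.minAreaRect(q); print('rect',r, cv2.boxPoints(r).round(1).tolist())
red=(P[...,2]>105)&(P[...,2]<140); n,L,S,_=cv2.connectedComponentsWithStats(red.astype(np.uint8))
for i in range(1,n):
    if S[i,4]>60: k=L==i; t=P[k]; print('high',S[i],np.nanmin(t,0),np.nanmax(t,0), t[t[:,2]>122].mean(0))
g=cv2.inRange(hsv,(55,120,50),(85,255,255)); n,L,S,_=cv2.connectedComponentsWithStats(g)
for i in range(1,n):
    if S[i,4]>100: k=L==i; print('green',S[i],np.nanmedian(P[k],0))
# chamber top outline
k=(P[...,2]>60)&(P[...,2]<95)&(P[...,1]>-400)&(P[...,0]<620)
q=P[k][:,:2].astype(np.float32); r=cv2.minAreaRect(q); print('outline',r,cv2.boxPoints(r).round(1).tolist())
E
```

```text
cover z [80.60658537 81.96982881 83.34084861]
rect ((486.3085632324219, -140.13015747070312), (277.71795654296875, 193.1844482421875), 85.08647918701172) [[378.20001220703125, -270.20001220703125], [570.7000122070312, -286.79998779296875], [594.4000244140625, -10.100000381469727], [402.0, 6.5]]
high [ 68  98  34  28 768] [ 378.43770538 -300.62725389  105.01068445] [ 403.18915264 -274.74077922  130.40954625] [ 390.70273989 -286.46724559  126.95124457]
high [427 415  19  24 171] [752.62491244  77.91458896 105.04378796] [787.67741658  98.3798216  120.55128778] [nan nan nan]
green [ 40 192  25  23 431] [ 486.83500877 -361.19452849   83.04933942]
outline ((499.5863952636719, -191.61805725097656), (422.2055969238281, 254.80174255371094), 87.97107696533203) [[364.79998779296875, -398.1000061035156], [619.4000244140625, -407.1000061035156], [634.4000244140625, 14.800000190734863], [379.70001220703125, 23.899999618530273]]<stdin>:13: RuntimeWarning: Mean of empty slice.
  ret = um.true_divide(
```

```bash
cat >> h.py <<'E'
YAW=-0.0857; O=np.array([566.5,-145.0])
def W(x,y,z): # chamber -> world
    c,s=np.cos(YAW),np.sin(YAW); return [O[0]+c*x-s*y,O[1]+s*x+c*y,z]
def F(): return np.round(robot.get_contact_force(),1)
E
python3 - <<'E'
from h import *
q=down(YAW); claw.set_gripper(60,40)
robot.move_pose(W(-163,-156,200),q); robot.line_to(W(-163,-156,119),100)
print(F(),robot.get_joints().round(2)); claw.set_gripper(15,50); print(robot.get_opening(),robot.get_grip_force(),F())
robot.line_to(W(-163,-156,132),40); robot.wait(.2); print('up',F())
for x in (-140,-60,0,30,37.5): robot.line_to(W(x,-156,132),100); print(x,F(),robot.get_position().round(1))
robot.line_to(W(37,-156,120),40); print('dn',F(),robot.get_opening())
claw.set_gripper(45); robot.line_to(W(37,-156,230),200)
robot.move_pose(W(-120,-10,400),down(np.pi/2))
im,d,K,T=cam('wrist'); cv2.imwrite('pics/open.png',im); np.savez('open.npz',im=im,d=d,K=K,T=T); print(robot.get_t())
E
```

```text
[0.  0.5 0.1] [-0.76  0.29 -0.42  0.86  0.    0.89]
23.598976902108415 48.92820596694946 [2.5 0.6 4.6]
up [ 7.5 -2.5 -9.5]
-140 [ 1.2 -3.1 -7.7] [ 413.2 -288.6  131.1]
-60 [-0.2 -4.4 -7.7] [ 493.1 -295.4  132. ]
0 [ 1.5 -4.6 -8.4] [ 553.2 -300.5  132.2]
30 [ 1.4 -4.7 -8.6] [ 583.1 -303.1  132.1]
37.5 [ 0.7 -3.7 -8. ] [ 590.  -303.7  132. ]
dn [ 0.1 -3.7 -4.5] 23.8228924717393
11.9167
```

View pics/open.png

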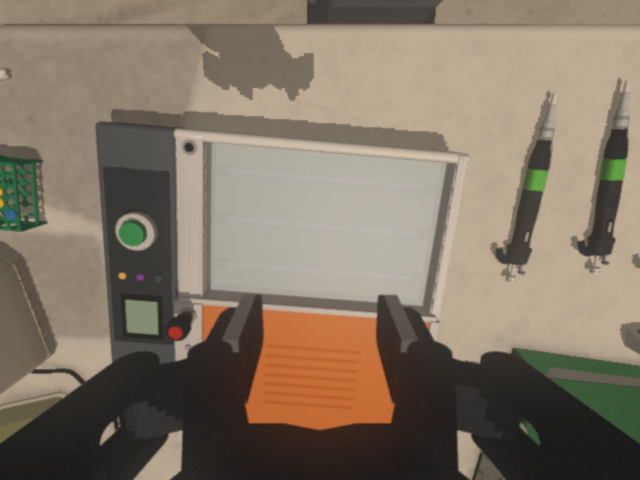

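The cover is open, with the tray floor visible from (210,145) to (445,300). I'll check the tray extents and pick the first pipette.

```bash
cat >> h.py <<'E'
def Cinv(p):
    c,s=np.cos(YAW),np.sin(YAW); q=np.asarray(p)[...,:2]-O
    return np.stack([c*q[...,0]+s*q[...,1],-s*q[...,0]+c*q[...,1]],-1)
LINES=[64,21.5,-21.5,-64]   # middle lines, x from tray centre (-76)
def look():
    robot.move_pose([480,270,400],down(np.pi/2))
    o=pipettes(*cam('wrist'),box=(270,690,75,540))
    return sorted(o,key=lambda o:o[0][1])
def grip(o):
    (x,y),h=o[0],o[1]; a=np.array([np.cos(h),np.sin(h)]); b=np.array([a[1],-a[0]])
    g=np.array([x,y])+a*20-b*8.5; q=down(h+np.pi/2)
    claw.set_gripper(52); robot.move_pose([*g,130],q); robot.line_to([*g,31],120)
    claw.set_gripper(5,80); print('grip',robot.get_opening(),robot.get_grip_force())
    robot.line_to([*g,190],200); print('lift',robot.get_opening(),robot.get_grip_force(),F())
def above(i,z=190):
    fl=-1 if i%2==0 else 1           # heading +y (1) or -y (-1)
    h=YAW+fl*np.pi/2; p=W(-76+LINES[i],20*fl,z)
    robot.move_pose(p,down(h+np.pi/2)); return p
E
python3 - <<'E'
from h import *
z=np.load('open.npz'); P=cloud(z['d'],z['K'],z['T']); c=Cinv(P)
k=(P[...,2]<48)&(P[...,2]>36)&(abs(c[...,0]+76)<130)&(abs(c[...,1])<170)
n,L,S,_=cv2.connectedComponentsWithStats(k.astype(np.uint8)); i=1+S[1:,4].argmax()
q=c[L==i]; print('floor',np.nanpercentile(q,[.5,99.5],axis=0),np.nanmedian(P[L==i][:,2]), cv2.minAreaRect(q.astype(np.float32)))
o=look(); [print(*a) for a in o]
grip(o[0]); above(0)
im,d,K,T=cam('wrist'); cv2.imwrite('pics/held.png',im); im2=cam('scene')[0]; cv2.imwrite('pics/heldscene.png',im2)
print(robot.get_opening(),robot.get_t())
E
```

```text
floor [[-167.7499426  -142.2522027 ]
 [  18.17375395  137.51221721]] 42.89091067955553 ((-74.02820587158203, -2.2812652587890625), (189.69003295898438, 281.5395202636719), 0.08204345405101776)
[450.88592112 122.76567781] -0.0872286882904409 247.4126095300475 27.002370556796336 3198
[438.93169662 221.63897014] 0.03028624169749417 245.62008280290894 26.567670099377267 3117
[465.12981431 310.09926211] 0.04061744384408167 244.93030586529528 26.11345527692083 2978
[439.72693276 395.7158803 ] -0.04254848121680648 245.82978120065553 25.951591297736854 3272
grip 20.291621341820534 78.89625549316406
lift 20.34877001728051 78.31499576568604 [ 1.1  0.3 -1.8]
20.26235207349088 18.475
```

View pics/held.png

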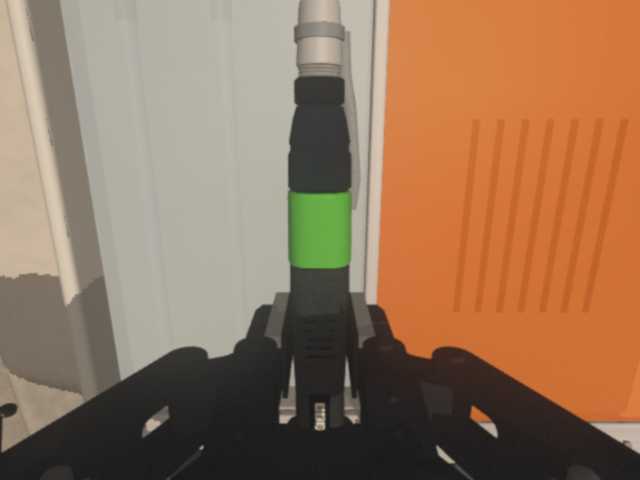

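The pipette is held straight, with the green band centred at (320,230). Lowering it into slot 0.

```bash
cat >> h.py <<'E'
def band():
    im=cam('wrist')[0]; m=cv2.inRange(cv2.cvtColor(im,cv2.COLOR_BGR2HSV),(45,150,80),(75,255,255))
    n,L,S,C=cv2.connectedComponentsWithStats(m); i=1+S[1:,4].argmax(); return S[i].tolist(),C[i].round(1).tolist()
def lower(p):
    for z in (110,85,76):
        robot.line_to([p[0],p[1],z],80); print(z,F(),round(robot.get_opening(),1))
    robot.line_to([p[0],p[1],74],30); print(74,F())
    claw.set_gripper(29); print('rel',F()); robot.line_to([p[0],p[1],190],150)
def inside():
    robot.move_pose(W(-120,-10,400),down(np.pi/2))
    im,d,K,T=cam('wrist'); T=T.copy(); T[2,3]-=42
    P=cloud(d,K,T); c=Cinv(P); d=d.copy(); d[(c[...,0]<-166)|(c[...,0]>14)|(abs(c[...,1]+1)>137)]=0
    for o in pipettes(im,d,K,T,h=4,minpx=500):
        print('  in tray',(Cinv(o[0])+[76,0]).round(1),round(o[1]-YAW,3),o[2:])
    return im
E
python3 - <<'E'
from h import *
print(band()); p=robot.get_position(); lower(p)
try: im=inside(); cv2.imwrite('pics/in1.png',im)
except Exception as e: print(repr(e))
o=look(); [print(*a) for a in o]; print(robot.get_t())
E
```

```text
([307, 195, 41, 73, 1928], [327.9, 227.9])
110 [ 0.6  0.4 -1.5] 20.1
85 [-0.8 -0.2 -1.2] 20.5
76 [-0.3  0.1 -0.7] 20.5
74 [ 0.3 -0.5 -0.6]
rel [ 0.1 -0.4 -0.3]
  in tray [37.1 14.1] -1.622 (np.float64(244.12457719131186), np.float64(26.175080648380288), np.int32(3190))
[438.72314767 221.68855135] 0.03080582854984167 248.08192527056144 26.7023186989627 3112
[464.8098436  310.16566893] 0.039209882659231865 245.0033353765257 26.526925834863107 2972
[439.90799121 395.73564695] -0.03976077024464604 245.56549884175163 26.53328418201994 3265
24.9583
```

View pics/in1.png

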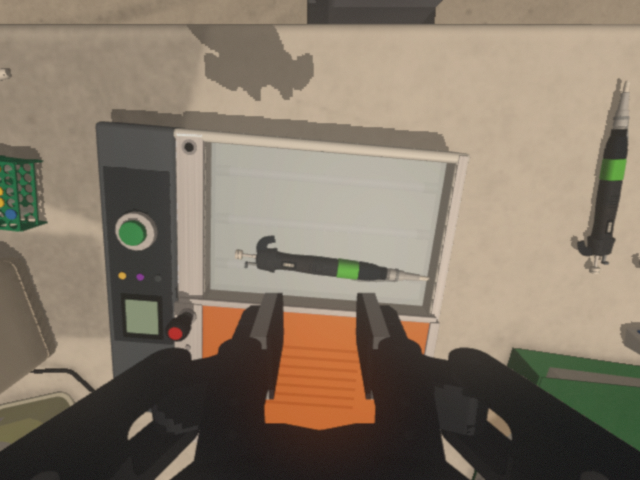

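The pipette lies about 20 mm off its slot, near (340,268). It was probably knocked after release. I'll regrasp it and put it back.

```bash
cat >> h.py <<'E'
def regrip(co,h,i):
    """co: origin in tray coords, h heading rel chamber; re-place into slot i"""
    a=np.array([np.cos(h),np.sin(h)]); b=np.array([a[1],-a[0]]); g=np.array(co)+a*20-b*8.5
    g=W(g[0]-76,g[1],0); q=down(h+YAW+np.pi/2)
    claw.set_gripper(40); robot.move_pose([*g[:2],170],q); robot.line_to([*g[:2],74],100)
    claw.set_gripper(5,80); print('regrip',robot.get_opening()); robot.line_to([*g[:2],125],150)
    p=above(i,125); lower(p)
E
python3 - <<'E'
from h import *
regrip([37.1,14.1],-1.622,0); inside(); print(robot.get_t())
E
```

```text
regrip 20.57482709136451
110 [-0.5  0.  -0.4] 20.0
85 [-0.8  0.3 -0.8] 20.5
76 [ 0.6 -0.1 -0.6] 20.0
74 [-1.9  0.8  4.8]
rel [-2.5 -0.1  1.3]
  in tray [54.   0.5] -1.576 (np.float64(245.10691037434708), np.float64(25.761360594835537), np.int32(3146))
33.1667
```

```bash
python3 - <<'E'
from h import *
o=look(); [print(*a) for a in o]
grip(o[0]); p=above(1); print(band()); lower(p); cv2.imwrite('pics/in2.png',inside()); print(robot.get_t())
E
```

```text
[438.83430207 221.73126661] 0.02998128675379201 245.95219908432534 26.071059623812914 3113
[464.68101779 310.1401734 ] 0.040031900950252615 244.8351899876318 26.31479589111524 2982
[439.85914534 395.6714053 ] -0.0376287965436742 245.9889930092474 26.447633976984037 3270
grip 20.203723247846032 79.57007646560669
lift 20.168096198505783 78.77218008041382 [-0.4 -0.9 -1.4]
([291, 195, 43, 65, 1771], [308.7, 222.8])
110 [ 0.5 -0.2  0. ] 20.1
85 [-1.1  0.4 -1.3] 20.5
76 [ 0.   1.  -1.5] 20.4
74 [ 0.8 -0.5  0.5]
rel [ 0.4 -0.1 -0.9]
  in tray [28.4 -0.3] 1.576 (np.float64(245.6893569403295), np.float64(26.45054405623722), np.int32(3268))
  in tray [53.9  0.3] -1.572 (np.float64(246.0477631425351), np.float64(26.182954681405022), np.int32(3158))
44.9583
```

Both are in place. Next come pipettes 3 and 4, with a check between them.

```bash
python3 - <<'E'
from h import *
o=look(); [print(*a) for a in o]
grip(o[0]); p=above(2); print(band()); lower(p); cv2.imwrite('pics/in3.png',inside()); print(robot.get_t())
E
```

```text
[464.8346038  310.09938933] 0.03958681431279107 245.32911858634753 26.154188632179626 2987
[440.02519687 395.75141983] -0.04162402923763361 245.55625377364007 26.18106702975615 3268
grip 20.297087728972016 81.09938979148865
lift 20.311206040486923 80.27366280555725 [-0.6 -0.2 -1.7]
([306, 195, 42, 74, 2133], [328.3, 231.9])
110 [-0.3 -0.3 -0.6] 20.7
85 [ 1.  -0.6 -0.2] 20.1
76 [ 0.8  0.3 -0.2] 20.4
74 [ 0.2 -0.6  0.2]
rel [-0.1  0.   0.4]
  in tray [-31.4  -1.8] -1.571 (np.float64(244.66395431607896), np.float64(26.4696669257371), np.int32(3440))
  in tray [28.2  0.1] 1.574 (np.float64(245.01645596588082), np.float64(25.751318440055), np.int32(3264))
  in tray [53.9  0.6] -1.573 (np.float64(245.29975498304788), np.float64(26.086216199256967), np.int32(3155))
56.8583
```

```bash
python3 - <<'E'
from h import *
o=look(); [print(*a) for a in o]
grip(o[0]); p=above(3); print(band()); lower(p); cv2.imwrite('pics/in4.png',inside()); print(robot.get_t())
E
```

```text
[439.78949571 395.70028011] -0.03937639571813282 245.88362989113753 26.60676869671323 3274
grip 20.123617790994526 81.35972857475281
lift 20.260889826222712 80.53783893585205 [-0.3  0.3 -0.4]
([290, 195, 53, 64, 2164], [310.6, 221.0])
110 [-0.1  0.6 -0.5] 20.6
85 [ 0.2  0.1 -1.3] 20.4
76 [ 0.1  0.7 -1.3] 20.3
74 [-0.1 -0.5 -0.5]
rel [-0.7 -0.1 -0.2]
  in tray [-56.6  -0. ] 1.571 (np.float64(244.79266933236562), np.float64(26.609096055618124), np.int32(3618))
  in tray [-31.3  -1.9] -1.569 (np.float64(244.71144546771296), np.float64(26.540331981615054), np.int32(3438))
  in tray [28.3 -0.3] 1.572 (np.float64(245.34014599802578), np.float64(26.373831673871223), np.int32(3252))
  in tray [53.9  0.4] -1.574 (np.float64(245.28744152947104), np.float64(25.815772037805516), np.int32(3158))
69.1083
```

View pics/in4.png

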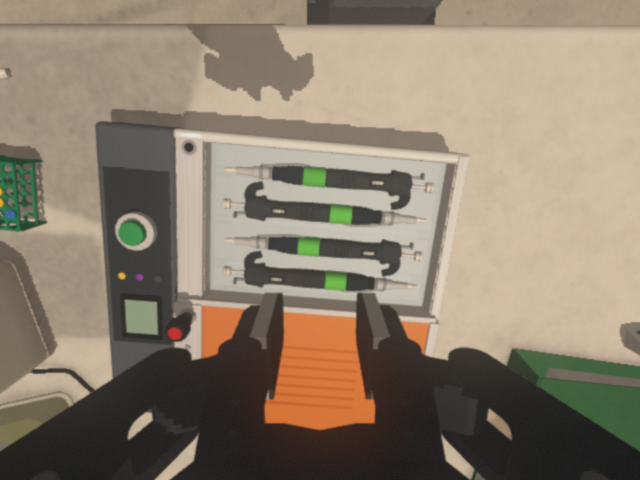

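All four pipettes lie flat in the tray, at rows 178 to 282. Closing the cover now.

```bash
python3 - <<'E'
from h import *
q=down(YAW); claw.set_gripper(55)
robot.move_pose(W(37,-156,220),q); robot.line_to(W(37,-156,119),100)
claw.set_gripper(15,50); print(robot.get_opening(),F())
robot.line_to(W(37,-156,132),40); robot.wait(.2); print('up',F())
for x in (10,-60,-130,-155,-163.5): robot.line_to(W(x,-156,132),100); print(x,F(),round(robot.get_opening(),1))
robot.line_to(W(-163.5,-156,119),40); print('dn',F())
claw.set_gripper(45); robot.line_to(W(-163,-156,230),200)
robot.move_pose(W(-120,-20,400),down(np.pi/2))
im,d,K,T=cam('wrist'); cv2.imwrite('pics/shut.png',im)
P=cloud(d,K,T); c=Cinv(P)
k=(P[...,2]>122)&(P[...,2]<145)&(abs(c[...,1]+156)<30)&(c[...,0]<60); print('knob',np.nanmean(c[k],0),np.nanmax(P[k][:,2]),np.nanmean(P[k][:,2]),k.sum())
hsv=cv2.cvtColor(im,cv2.COLOR_BGR2HSV); g=cv2.inRange(hsv,(60,120,50),(85,255,255)); n,L,S,_=cv2.connectedComponentsWithStats(g)
for i in range(1,n):
    if S[i,4]>200: print('green',S[i],np.nanmedian(P[L==i],0),np.nanmean(P[L==i],0))
print(robot.get_t())
E
```

```text
23.705759952131757 [0.4 0.2 3.6]
up [ 0.4 -3.7 -8. ]
10 [-2.1 -2.8 -9.1] 24.0
-60 [-2.3 -4.6 -8.5] 23.5
-130 [-2.1 -5.7 -8.3] 23.6
-155 [-0.3 -5.6 -9. ] 23.9
-163.5 [ 3.  -4.  -8.5] 23.4
dn [ 3.9 -0.5  0.8]
knob [-163.19590503 -156.92546937] 130.3985230906565 126.9254574580354 549
green [  0 158  29  74 845] [ 451.96728351 -522.18138399   50.78158487] [ 450.69285254 -524.89533163   46.53150931]
green [129 224  22  22 374] [ 487.14744047 -362.19894265   83.01185349] [ 487.01769117 -362.08243995   82.99686341]
78.6417
```

View pics/shut.png

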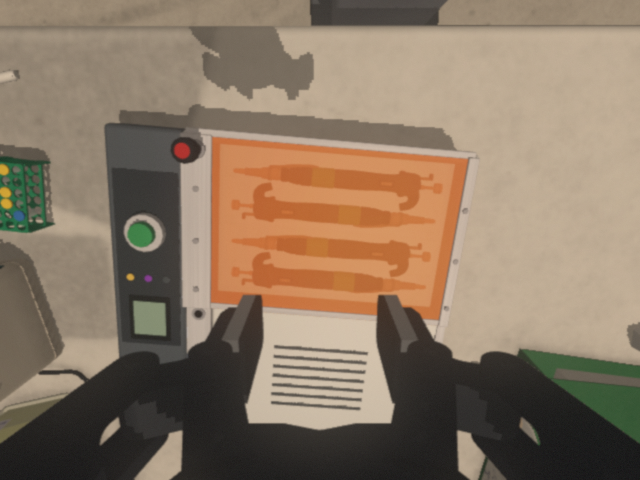

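The cover is shut and the knob top is at 126.9 mm, as at the start, so the pin is home. Pressing the button.

```bash
python3 - <<'E'
from h import *
claw.set_gripper(0,40); x,y=487,-362; f0=None
robot.move_pose([x,y,150],down(np.pi/2)); robot.line_to([x,y,112],80); f0=F()[2]
z=109
while z>98:
    robot.line_to([x,y,z],20); f=F()[2]-f0; print(z,f)
    if f>12: break
    z-=1
robot.wait(.2); robot.line_to([x,y,180],100)
robot.move_pose(W(-120,-20,400),down(np.pi/2))
im,d,K,T=cam('wrist'); P=cloud(d,K,T); c=Cinv(P)
k=(P[...,2]>122)&(P[...,2]<145)&(abs(c[...,1]+156)<30)&(c[...,0]<60); print('knob',np.nanmean(c[k],0),np.nanmean(P[k][:,2]))
k=np.hypot(P[...,0]-x,P[...,1]-y)<11; print('btn',np.nanmedian(P[k][:,2])); print(robot.get_t())
E
```

```text
109 0.9
108 0.4
107 0.5
106 2.6
105 2.1
104 3.1999999999999997
103 3.6999999999999997
102 4.7
101 5.4
100 9.9
99 15.700000000000001
knob [-163.14330469 -156.96017419] 126.8690330203175
btn 83.14974741154896
86.1833
```

The button reached its stop (the force rose steeply) and came back up. Handing in.

```bash
python3 -c "
from h import *
robot.wait(.5); print(ticket.finish_job())"
```

```text
the job is handed in; nothing more can be done
None
```

The job is handed in at about 87 s of the 208 s allowed: all four pipettes lie flat in the chamber, the cover is shut with the pin home, and the start button was pressed fully and came back up; no verdict was returned.

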